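# Snap the pocket torch into its bench holder

### The arm

A 6-joint arm with a two-finger parallel gripper is mounted at the origin on a cart in front of the work surface, level with it; the furniture and walls round the work are solid. World frame = base frame: x ahead of the robot, y to its left, z up, the work surface at z = 0. Lengths are in mm, angles in rad, forces in N, time in s.
With the tool pointing down it reaches from about 400 to 825 mm from the base axis. Payload 7 kg.
Tool frame: the origin (TCP) lies midway between the tips of the shut fingers; the grasp point (between the pads) lies 19 mm behind it; z points along the fingers, y is the line along which they close (so a half turn about z gives the same grasp; the last joint's range is limited). The gripper opens to 88 mm and grips with 3 to 60 N. Pads are 19 mm wide; open, the fingers measure 130 mm over their backs; the gripper's body (78 mm by 193 mm) begins 47 mm behind the grasp point.
Start: joints at [-0.916, 0.359, 0.012, 0, -1.224, -0.288], TCP at [242.048, -630.086, 226.561] pointing down, gripper open.
Joint ranges: [-3.07, 3.07], [-1.43, 2.12], [-1.02, 1.25], [-3.03, 1.67], [-3.05, -0], [-3.03, 3.03]. Speed limits (rad/s): [2.39, 2.39, 3.01, 3.14, 3.14, 3.14].

### API

Orientations are given as a rotation vector (axis times angle).
In Python, from station import * gives the robot as it stands.
- The arm moves only by the tool arm_command, never from a script. Its arguments are lists of equal length, an entry for each row: "dp": the shift along the tool's x, y, z in cm, a list of three; "twist": the turn, a rotation vector about the tool's x, y, z in degrees, a list of three. In form: {"dp": [[dx, dy, dz], ...], "twist": [[ax, ay, az], ...]}. A call has 1 to 8 rows; each row is the pose to reach, as a shift and turn from the pose commanded when the call began, along the tool's axes at that moment; what a row does not reach only later rows make up. A row lasts 1/8 s, in which the tool goes at most 62.5 mm and 10.7 degrees, less where a joint would pass 70% of its speed; a pose out of reach is approached as far as the arm can. A call with a gripper value outside its range is refused whole. "grip" is the closure, from -1 (fully open) to 1 (shut), set as the call begins (left out, the last holds). The fingers move at their own pace and stop on an object; "newtons" is the grip in N (left out, the last holds). Time passes only in rows, so rows that repeat a pose let the fingers close. It gives the time, the measured TCP pose, the force, the opening and the grip force at its end, in the units of the state.
- get_obs(): the state, without advancing time (a new reading comes with each control period).
- snapshot(name): name is "scene" or "top" or "wrist"; returns a dict with "color" (480x640x3 uint8, blue, green, red), "z_map" (480x640 float32, mm along the optical axis (not along the pixel's ray), 0 where there is no reading), "K" (3x3 intrinsics, pixels), "dist" ([k1, k2, p1, p2, k3] as OpenCV has them; the pictures are not rectified), "extrinsics" (4x4, takes a point from camera to world coordinates). Camera axes: x right, y down, z forward; pixel columns grow to the right and rows downward; lengths in mm; the calibration is good to about 2 mm. A picture is of the moment at which its call begins.
- job_done(): hands the job in; it is judged then, once.
The state is a dict: "clock": time; "joints": joint angles; "joint_vel": joint speeds; "joint_efforts": joint torques, N m; "ee_pos": TCP position; "eef_rot": TCP orientation; "wrist_force": force on the tool from outside, world axes, zero at the start; "torque": the same for the moment, N m; "gripper_width": finger opening in mm; "gripper_force": force on a finger pad.
Only numpy, scipy, OpenCV 4.12 (cv2) and the standard library are available. Lean on these libraries where they do the work, as an engineer would, in place of code of your own. Each camera call takes 0.05 s, during which the arm holds its last target. There are 200 camera calls.

### The job

Put the metal pocket torch away in the bench holder: lay it along the holder over the two spring clips, either way round, and press it straight down until it snaps past the jaws and lies fully home in both saddles, centred between the clips. Press it in rather than dropping it, stop pressing once it has snapped home, and let go.

Things in the scene. Friction and masses are not known exactly. Their poses are not given: they have to be found in the camera images.
- torch_mid (a point): Centre of the loose pocket torch's barrel: round dark metal, 24 mm thick, 120 mm long, with a bright hexagonal collar 30 mm across flats at each end (164 mm in all). It lies level, axis 15 mm above the table. Own x along the torch toward the lens, z up at the start. About 0.16 kg. Grasp mid-barrel from above. A 0.31 m tall equipment box stands to the right (x over 0.47, y below -0.1).
- holder: Holder fixed on the table; origin under its centre. Grey base plate 140 x 64 x 10 mm with two clips 68 mm apart on its x axis, the torch's direction when stowed (either way round); z up. Each clip: black V saddle between two sprung steel jaws, 18 mm long on x, flared lips up to 80 mm above the table. Between the clips 50 mm is open for fingers, down to the base plate.
- holder_seat (a point): Where the torch's centre lies when fully home: 55 mm above the table, midway between the clips; axes as the holder's. The torch meets the jaws with its axis 20 mm above this point; the push needed peaks at 15 to 20 N some 15 mm above, then dies away to nothing 2 to 5 mm above, where the jaws have closed over the barrel and draw it down. The saddles are cushioned and give up to 5 mm.

How it is judged:
By the outcome, as a careful person would: the job done as asked, in the order asked, and still so for the second after the job is handed in, with the robot touching nothing.
It also fails if it takes over 35 s, if anything falls off the work surface, if the arm or the gripper's body presses on something with over 40 N, if the wrist force passes 120 N, or if a joint passes its speed limit or range.

## Working session

There is one attempt and no reset: what is moved stays moved. The work goes in short steps, Python scripts to look and compute and a tool call to move; the robot and the scene stay as the last step left them, time stands still between calls to the robot, and variables do not carry over. Pictures are saved under pics/ and viewed, at most 10 in all, crops included, and the job is handed in when it is done.

Besides the shell and the picture viewer there is one more tool, called as name(argument=value, ...) on one line, values as JSON. arm_command: Moves the arm, as the interface text tells. Its arguments: {"type":"object","properties":{"dp":{"type":"array"},"twist":{"type":"array"},"grip":{"type":"number"},"newtons":{"type":"number"}},"required":["dp","twist"]}

```bash
mkdir -p pics; cat > h.py <<'E'
from station import *
import numpy as np, cv2, pickle
from scipy.spatial.transform import Rotation as R
def snap(n,f):
    s=snapshot(n); cv2.imwrite(f'pics/{f}.png',s['color']); pickle.dump(s,open(f'{f}.pkl','wb')); return s
def cloud(s):
    z=s['z_map']; v,u=np.mgrid[0:480,0:640]
    p=cv2.undistortPoints(np.stack([u,v],-1).reshape(-1,1,2).astype(np.float64),s['K'],np.array(s['dist'],float)).reshape(480,640,2)
    P=np.dstack([p[...,0]*z,p[...,1]*z,z]); T=np.array(s['extrinsics'])
    W=P@T[:3,:3].T+T[:3,3]; W[z==0]=np.nan; return W
E
python3 - <<'E'
from h import *
a=snap('top','top1'); b=snap('scene','scene1')
o=get_obs(); print(o)
for s in(a,b): print(s['extrinsics'],s['K'])
cv2.imwrite('pics/both.png',cv2.resize(np.hstack([a['color'],b['color']]),(800,300)))
E
```

```text
{'clock': 0.1, 'joints': array([-9.15886244e-01,  3.59313594e-01,  1.11516968e-02, -2.93215672e-04,
       -1.22410104e+00, -2.88117843e-01]), 'joint_vel': array([-0.00199366, -0.00214187,  0.00145488,  0.00294153,  0.00063979,
       -0.00101971]), 'joint_efforts': array([-1.54722653e-03, -5.84164774e+01,  2.93750435e+01,  7.01559395e+00,
        1.01078401e-02, -8.15171256e-05]), 'ee_pos': array([ 241.89484968, -629.70086431,  225.72074716]), 'eef_rot': array([ 5.72700564e-01, -3.08852247e+00, -2.24878125e-03]), 'wrist_force': array([-0.18592188,  0.06624944,  0.56353899]), 'torque': array([ 0.03934219, -0.01971753,  0.02658576]), 'gripper_force': 0.0, 'gripper_width': 87.4268226068149}
[[-5.36494767e-03 -9.81612308e-01  1.90810098e-01  3.47213945e+02]
 [-9.99940340e-01  3.45054830e-03 -1.03638483e-02  2.05195742e+02]
 [ 9.51488159e-03 -1.90854316e-01 -9.81572258e-01  8.89958996e+02]
 [ 0.00000000e+00  0.00000000e+00  0.00000000e+00  1.00000000e+00]] [[542.22398962   0.         317.45421408]
 [  0.         542.22398962 240.98099656]
 [  0.           0.           1.        ]]
[[-8.98168428e-01 -3.15969817e-01  3.05706639e-01  2.34419848e+02]
 [-4.39510530e-01  6.27681456e-01 -6.42531310e-01  7.60056200e+02]
 [ 1.11341123e-02 -7.11462624e-01 -7.02635728e-01  6.57094045e+02]
 [ 0.00000000e+00  0.00000000e+00  0.00000000e+00  1.00000000e+00]] [[529.66571675   0.         320.82239316]
 [  0.         529.66571675 245.19355423]
 [  0.           0.           1.        ]]
```

View pics/top1.png

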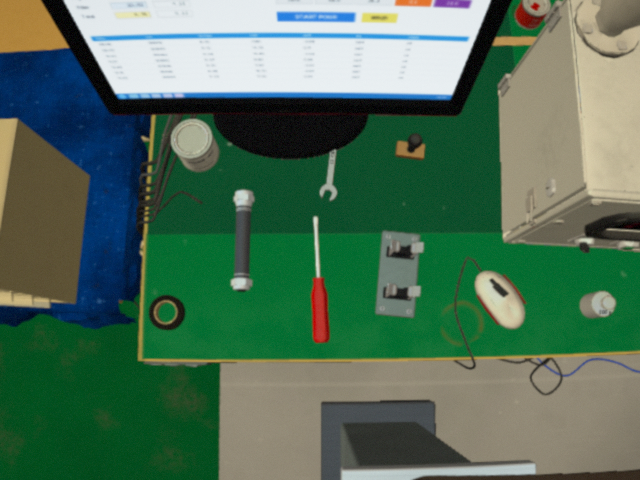

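View pics/scene1.png

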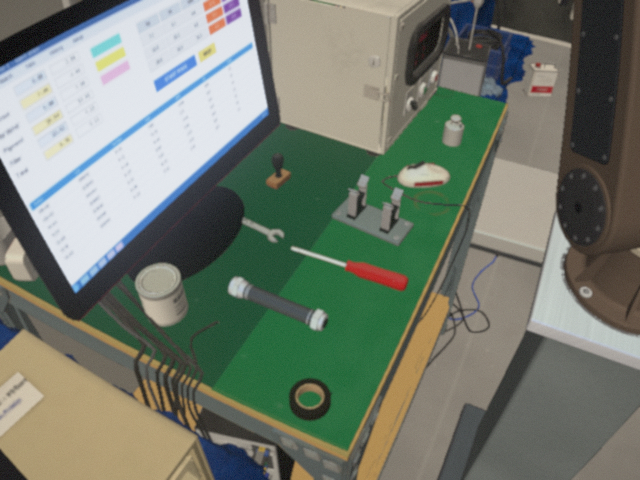

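Top view: the torch runs from about (244,198) to (241,284). The holder plate has corners near (382,232), (421,236), (413,317) and (376,315), with clips at (403,248) and (401,292). The monitor overhangs the far side and the robot starts off to the right.

```bash
cat > m.py <<'E'
from h import *
def load(n): return pickle.load(open(n+'.pkl','rb'))
def rect(P):
    c,(w,h),a=cv2.minAreaRect(P.astype(np.float32)); return np.round(c,1),round(w,1),round(h,1),round(a,2)
E
python3 - <<'E'
from m import *
for n in('top1','scene1'):
    W=cloud(load(n)); X,Y,Z=W[...,0],W[...,1],W[...,2]
    print(n,'table z',np.nanmedian(Z[(X>400)&(X<600)&(Y>150)&(Y<230)]))
    # torch
    if n=='top1':
        t0=W[240,243];h0=W[270,397]; print(t0,h0)
    m=(np.hypot(X-t0[0],Y-t0[1])<120)&(Z>10)&(Z<40)
    _,lab=cv2.connectedComponents(m.astype(np.uint8)); 
    l=np.bincount(lab[m]).argmax(); P=W[lab==l]; print('torch',rect(P[:,:2]),np.percentile(P[:,2],[50,95]),len(P))
    m=(np.hypot(X-h0[0],Y-h0[1])<110)&(Z>6)&(Z<14); P=W[m]; print('plate',rect(P[:,:2]),np.median(P[:,2]),len(P))
    m=(np.hypot(X-h0[0],Y-h0[1])<80)&(Z>30); P=W[m]; print('clips',rect(P[:,:2]),P[:,2].max(),len(P))
    m=(X>400)&(X<900)&(Y>-100)&(Y<400)&(Z>60)
    for x in range(450,850,50):
        q=m&(X>x)&(X<x+50)&(Y>-100)&(Y<350); print(x,q.sum(),np.nanmin(Z[q]) if q.any() else '',np.nanmax(Z[q]) if q.any() else '')
E
```

```text
top1 table z 1.7558360138316402
[516.98099168 316.97083579  27.17039056] [469.49647119  65.05527784   7.93500098]
torch (array([518.7, 319.7]), 165.6, 34.2, 0.15) [25.0894677  29.78156321] 1581
plate (array([468.1,  59.8]), 155.7, 208.2, 11.15) 9.433644208182955 2311
clips (array([464.9,  63.8]), 48.9, 85.8, 83.96) 80.85862925780145 725
450 137 62.44745552093207 79.86162612322221
500 100 64.34353398971314 174.15062473600676
550 0  
600 0  
650 123 60.00623575566897 68.43710458057012
700 30686 89.9684110665512 351.66888391338136
750 1363 301.5134081660415 334.31086739906095
800 0  
scene1 table z 2.6457594737499903
torch (array([516.6, 322.6]), 30.7, 166.7, 89.73) [25.31483241 30.36938686] 1602
plate (array([447.3,  29.2]), 140.8, 161.1, 83.88) 10.392565800683883 1345
clips (array([462.4,  64. ]), 52.9, 85.8, 83.09) 81.31301264568776 836
450 142 60.064712431458474 80.05361612157833
500 60 60.223805417950075 173.33374032372672
550 0  
600 0  
650 78 60.168348811331384 69.37892355331678
700 24165 90.66534774915328 430.8987648969165
750 9159 306.4028086760139 449.1699777509534
800 0
```

```bash
cat > go.py <<'E'
from h import *
import sys
# args: yaw(world deg of tool y line, 90=world y), then x,y,z ... : prints dp (cm) & twist (deg) from measured pose
def go(yaw,*pts):
    o=get_obs(); M=R.from_rotvec(o['eef_rot'])
    y=np.radians(yaw); yt=np.array([np.cos(y),np.sin(y),0]); z=np.array([0,0,-1.])
    c=[R.from_matrix(np.c_[np.cross(s*yt,z),s*yt,z]) for s in(1,-1)]
    tw=min(((M.inv()*q).as_rotvec(degrees=True) for q in c),key=np.linalg.norm)
    print('pose',o['ee_pos'].round(1),M.as_matrix()[:,1].round(3),M.as_matrix()[:,2].round(3),'F',o['wrist_force'].round(1),'t',o['clock'],'j6',o['joints'][5].round(2))
    for p in pts: print(p,'dp',(M.inv().apply(np.array(p)-o['ee_pos'])/10).round(2),'tw',tw.round(2))
if __name__=='__main__':
    a=[float(x) for x in sys.argv[1:]]; go(a[0],*[a[i:i+3] for i in range(1,len(a),3)])
E
python3 go.py 90 330 -250 330 415 -60 330 440 40 300
```

```text
pose [ 241.9 -629.7  225.7] [-0.359  0.934  0.001] [-0.001  0.001 -1.   ] F [-0.2  0.1  0.6] t 0.1 j6 -0.29
[330.0, -250.0, 330.0] dp [-21.84  32.3  -10.38] tw [ 8.000e-02 -2.000e-02  2.101e+01]
[415.0, -60.0, 330.0] dp [-36.58  46.99 -10.36] tw [ 8.000e-02 -2.000e-02  2.101e+01]
[440.0, 40.0, 300.0] dp [-42.5   55.43  -7.35] tw [ 8.000e-02 -2.000e-02  2.101e+01]
```

arm_command(dp=[[-3,4.5,-3],[-6,9,-6],[-9.3,13.8,-9],[-12.5,18.5,-10.4],[-15.6,23.1,-10.4],[-18.8,27.8,-10.4],[-21.8,32.3,-10.4],[-21.8,32.3,-10.4]], twist=[[0,0,4],[0,0,8],[0,0,12],[0,0,16],[0,0,21],[0,0,21],[0,0,21],[0,0,21]])

```text
clock: 1.1
ee_pos: [330.3, -247.4, 330.9]
eef_rot: [-0.01, 3.14, 0.0]
wrist_force: [0.4, -0.6, 0.8]
gripper_width: 87.6
gripper_force: 0.0
```

```bash
python3 go.py 90 330 -250 330 415 -60 330 440 40 300
```

```text
pose [ 330.3 -247.4  330.9] [-0.006  1.     0.   ] [ 0.002  0.    -1.   ] F [ 0.4 -0.6  0.8] t 1.1 j6 -1.4
[330.0, -250.0, 330.0] dp [ 0.04 -0.25  0.09] tw [0.02 0.1  0.35]
[415.0, -60.0, 330.0] dp [-8.58 18.69  0.11] tw [0.02 0.1  0.35]
[440.0, 40.0, 300.0] dp [-11.14  28.68   3.12] tw [0.02 0.1  0.35]
```

arm_command(dp=[[-2,5,0],[-4.5,10,0],[-7,15,0],[-9,20,0],[-10.5,25,1.5],[-11.1,28.7,3.1],[-11.1,28.7,3.1]], twist=[[0,0,0],[0,0,0],[0,0,0],[0,0,0],[0,0,0],[0,0,0],[0,0,0]])

```text
clock: 1.98
ee_pos: [440.4, 37.8, 297.8]
eef_rot: [0.004, -3.138, 0.002]
wrist_force: [-0.6, -0.5, -0.3]
gripper_width: 87.4
gripper_force: 0.0
```

```bash
python3 - <<'E'
from h import *
s=snap('wrist','w1'); print(get_obs()['joints'].round(2)); print(s['extrinsics'],s['K'][0,0])
E
python3 go.py 90 518 320 200
```

```text
[ 0.53 -0.08 -0.35 -0.   -1.31 -2.1 ]
[[-2.67676691e-03  9.68671774e-01  2.48330082e-01  3.73645946e+02]
 [ 9.99995048e-01  3.00386471e-03 -9.38288643e-04  3.91732663e+01]
 [-1.65484369e-03  2.48326341e-01 -9.68675018e-01  4.55261874e+02]
 [ 0.00000000e+00  0.00000000e+00  0.00000000e+00  1.00000000e+00]] 382.4844930340481
pose [440.5  36.8 298.7] [-0.002  1.    -0.001] [-0.002 -0.001 -1.   ] F [0.3 0.9 0.8] t 2.025 j6 -2.1
[518.0, 320.0, 200.0] dp [-7.82 28.32  9.82] tw [-0.07 -0.12  0.1 ]
```

View pics/w1.png

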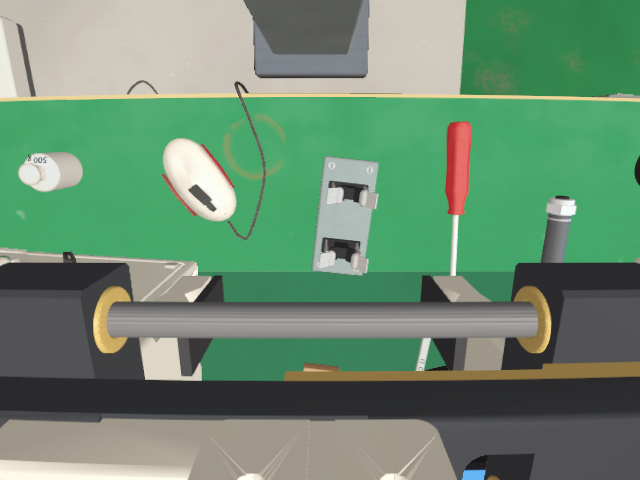

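The wrist view shows the holder plate with corners at about (324,157), (378,162), (363,275) and (313,271). Its clips are near (350,193) and (343,255), and the torch is partly visible at right (560,205). I'll measure from this picture.

```bash
cat >> m.py <<'E'
def px(s,uv,z):
    p=cv2.undistortPoints(np.array(uv,float).reshape(-1,1,2),s['K'],np.array(s['dist'],float)).reshape(-1,2)
    T=np.array(s['extrinsics']); d=np.c_[p,np.ones(len(p))]@T[:3,:3].T; return T[:3,3]+d*((z-T[2,3])/d[:,2])[:,None]
E
python3 - <<'E'
from m import *
s=load('w1'); W=cloud(s); Z=W[...,2]
C=px(s,[(324,157),(378,162),(363,275),(313,271)],10); print(C.round(1)); 
c=C.mean(0); ax=(C[2]+C[3]-C[0]-C[1])/2; print('ctr',c.round(1),'yaw',np.degrees(np.arctan2(ax[1],ax[0])),'len',np.linalg.norm(ax), np.linalg.norm(C[0]-C[1]))
hsv=cv2.cvtColor(s['color'],cv2.COLOR_BGR2HSV)
m=np.zeros((480,640),np.uint8); m[150:282,305:386]=1; m&=((hsv[...,1]<90)&(hsv[...,2]>100)).astype(np.uint8)
m=m.astype(bool)&(np.abs(Z-10)<5)
v,u=np.where(m); P=px(s,np.c_[u,v],10); print('plate',rect(P[:,:2]),len(P),np.median(Z[m]))
m=np.zeros((480,640),bool); m[150:282,305:386]=1; m&=Z>60
v,u=np.where(m); P=W[m][:,:2].astype(float); print('jaws',rect(P))
k,l,cc=cv2.kmeans(P.astype(np.float32),4,None,(3,50,.1),5,0)[0:3]; print(cc.round(1),np.bincount(l.ravel()),'zmax',np.nanmax(Z[m]))
cv2.imwrite('pics/w1c.png',cv2.resize(s['color'][145:285,295:395],None,fx=4,fy=4,interpolation=cv2.INTER_CUBIC))
E
```

```text
[[391.7  41.   10. ]
 [397.  102.9  10. ]
 [534.   89.6  10. ]
 [529.   28.   10. ]]
ctr [462.9  65.4  10. ] yaw -5.455190471359798 len 137.76683016882274 62.126023378148545
plate (array([462.1,  64.2]), 63.5, 139.1, 83.81) 4179 9.086630070294689
jaws (array([463. ,  64.4]), 50.4, 85.4, 83.77)
[[430.7  85. ]
 [493.9  43.9]
 [497.9  77.5]
 [427.   51.1]] [287 232 263 257] zmax 79.26758519957968
```

View pics/w1c.png

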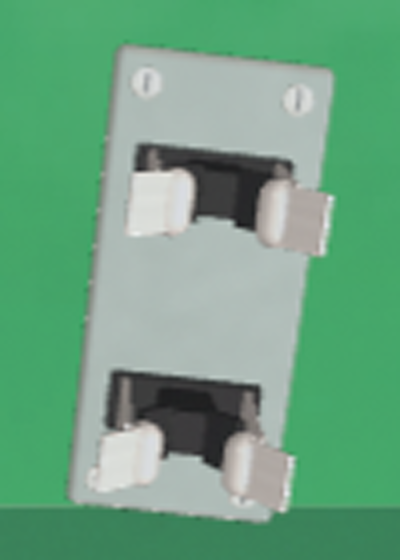

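arm_command(dp=[[-1.2,5,0],[-2.4,10,0],[-4,15,2],[-6,20,4],[-7,24,6],[-7.8,28.3,9.8],[-7.8,28.3,9.8],[-7.8,28.3,9.8]], twist=[[0,0,0],[0,0,0],[0,0,0],[0,0,0],[0,0,0],[0,0,0],[0,0,0],[0,0,0]])

```text
clock: 3.02
ee_pos: [519.3, 318.5, 201.9]
eef_rot: [0.001, 3.141, -0.001]
wrist_force: [1.0, 0.2, 0.7]
gripper_width: 88.1
gripper_force: 0.0
```

```bash
python3 - <<'E'
from m import *
s=snap('wrist','w2'); W=cloud(s); Z=W[...,2]; X=W[...,0];Y=W[...,1]
m=(np.hypot(X-518,Y-321)<110)&(Z>8)&(Z<40); P=W[m]; print('torch',rect(P[:,:2]),len(P))
E
python3 go.py 90 518 321 100 518 321 6
```

```text
torch (array([517.6, 354.3]), 101.1, 165.2, 89.73) 5220
pose [519.4 318.6 202.7] [0.001 1.    0.001] [ 0.001  0.001 -1.   ] F [ 1.1 -0.4  0.1] t 3.075 j6 -2.44
[518.0, 321.0, 100.0] dp [ 0.15  0.24 10.27] tw [ 0.03  0.06 -0.05]
[518.0, 321.0, 6.0] dp [ 0.17  0.23 19.67] tw [ 0.03  0.06 -0.05]
```

View pics/w2.png

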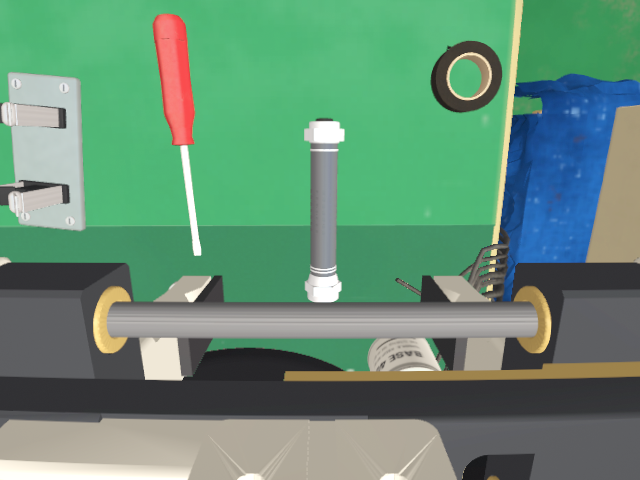

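The torch barrel runs along column 323.5, from the near collar at row 122 to the far one at row 300. A dark lens face shows at its near end.

```bash
python3 - <<'E'
from m import *
s=load('w2'); W=cloud(s)
print(px(s,[(323.5,160),(323.5,260)],15).round(1)); print(px(s,[(323.5,122),(323.5,300)],15).round(1))
Z=W[...,2]
m=np.zeros((480,640),bool); m[110:302,295:355]=1; m&=(Z>9)&(Z<40); P=W[m]; print(rect(P[:,:2]),np.nanpercentile(P[:,0],[0.5,99.5]))
b=P[(P[:,2]>20)]; print(np.polyfit(b[:,0],b[:,1],1),np.polyval(np.polyfit(b[:,0],b[:,1],1),518))
E
python3 go.py 90 517.5 321.5 100 517.5 321.5 6
```

```text
[[469.7 321.2  15. ]
 [562.4 321.2  15. ]]
[[437.4 321.1  15. ]
 [603.1 321.3  15. ]]
(array([517.4, 320.8]), 34.2, 165.2, 89.73) [435.9442564  598.33042069]
[-7.38890819e-03  3.24439628e+02] 320.6121739452684
pose [519.4 318.6 202.7] [0.001 1.    0.001] [ 0.001  0.001 -1.   ] F [ 1.1 -0.4  0.1] t 3.075 j6 -2.44
[517.5, 321.5, 100.0] dp [ 0.2   0.29 10.27] tw [ 0.03  0.06 -0.05]
[517.5, 321.5, 6.0] dp [ 0.22  0.28 19.67] tw [ 0.03  0.06 -0.05]
```

arm_command(dp=[[0.2,0.3,5],[0.2,0.3,10],[0.2,0.3,14],[0.2,0.3,17],[0.2,0.3,18.5],[0.2,0.3,18.5],[0.2,0.3,18.5]], twist=[[0,0,0],[0,0,0],[0,0,0],[0,0,0],[0,0,0],[0,0,0],[0,0,0]])

```text
clock: 3.95
ee_pos: [517.5, 323.2, 18.3]
eef_rot: [-0.0, 3.14, 0.003]
wrist_force: [-0.1, -0.1, -0.3]
gripper_width: 87.8
gripper_force: 0.0
```

```bash
python3 go.py 90 517.5 321 4
```

```text
pose [517.5 323.2  18.3] [-0.     1.     0.002] [ 0.002  0.002 -1.   ] F [-0.1 -0.1 -0.3] t 3.95 j6 -2.45
[517.5, 321.0, 4.0] dp [ 0.   -0.23  1.43] tw [0.1  0.11 0.01]
```

arm_command(dp=[[0,-0.1,0.8],[0,-0.2,1.4],[0,-0.2,1.4],[0,-0.2,1.4]], twist=[[0,0,0],[0,0,0],[0,0,0],[0,0,0]])

```text
clock: 4.45
ee_pos: [516.6, 320.7, 2.5]
eef_rot: [0.001, -3.142, 0.0]
wrist_force: [-0.0, -0.3, 0.5]
gripper_width: 87.1
gripper_force: 0.0
```

arm_command(dp=[[0,0,0],[0,0,0],[0,0,0],[0,0,0],[0,0,0],[0,0,0]], twist=[[0,0,0],[0,0,0],[0,0,0],[0,0,0],[0,0,0],[0,0,0]], grip=1, newtons=55)

```text
clock: 5.2
ee_pos: [516.5, 320.7, 2.6]
eef_rot: [0.0, -3.142, -0.0]
wrist_force: [-0.2, 0.7, -0.7]
gripper_width: 33.2
gripper_force: 0.0
```

arm_command(dp=[[0,0,0],[0,0,0],[0,0,0],[0,0,0]], twist=[[0,0,0],[0,0,0],[0,0,0],[0,0,0]])

```text
clock: 5.7
ee_pos: [516.5, 320.6, 2.6]
eef_rot: [0.0, -3.142, 0.0]
wrist_force: [0.4, 0.1, 0.6]
gripper_width: 22.6
gripper_force: 55.0
```

```bash
python3 go.py 90 517 321 160
```

```text
pose [516.5 320.6   2.6] [-0.  1. -0.] [-0. -0. -1.] F [0.4 0.1 0.6] t 5.7 j6 -2.45
[517.0, 321.0, 160.0] dp [ -0.05   0.04 -15.74] tw [-0.   -0.    0.01]
```

arm_command(dp=[[0,0,-2],[0,0,-5],[0,0,-9],[0,0,-13],[0,0,-15.7],[0,0,-15.7]], twist=[[0,0,0],[0,0,0],[0,0,0],[0,0,0],[0,0,0],[0,0,0]])

```text
clock: 6.45
ee_pos: [517.4, 321.6, 161.9]
eef_rot: [-0.001, 3.139, 0.005]
wrist_force: [0.7, -0.7, -1.7]
gripper_width: 22.9
gripper_force: 55.0
```

```bash
python3 go.py 83.8 463 64.5 150
```

```text
pose [517.4 321.6 161.9] [-0.     1.     0.003] [ 0.003  0.003 -1.   ] F [ 0.7 -0.7 -1.7] t 6.45 j6 -2.45
[463.0, 64.5, 150.0] dp [  5.46 -25.71   1.09] tw [0.2  0.16 6.23]
```

arm_command(dp=[[0.6,-3,0],[1.6,-7.5,0],[2.7,-12.5,0],[3.7,-17.5,0],[4.8,-22.5,0.5],[5.4,-25.2,1],[5.5,-25.7,1.1],[5.5,-25.7,1.1]], twist=[[0,0,1],[0,0,2],[0,0,3],[0,0,4.5],[0,0,6.2],[0.2,0.2,6.2],[0.2,0.2,6.2],[0.2,0.2,6.2]])

```text
clock: 7.45
ee_pos: [461.5, 63.6, 148.1]
eef_rot: [-0.17, -3.133, 0.006]
wrist_force: [-0.1, -0.5, -2.1]
gripper_width: 22.6
gripper_force: 55.0
```

```bash
python3 go.py 83.8 463 64.5 120; python3 - <<'E'
from m import *
s=snap('wrist','w3'); t=snap('top','top3'); c=snap('scene','scene3')
A=s['color']; B=cv2.resize(t['color'][180:360,310:480],None,fx=3,fy=3,interpolation=2)[:480]; 
cv2.imwrite('pics/a3.png',A); cv2.imwrite('pics/b3.png',cv2.resize(np.hstack([cv2.resize(t['color'][200:340,330:470],(400,400)),cv2.resize(c['color'][90:290,280:480],(400,400))]),(800,400)))
E
```

```text
pose [461.5  63.6 148.1] [ 0.108  0.994 -0.004] [-0.004 -0.004 -1.   ] F [-0.1 -0.5 -2.1] t 7.45 j6 -2.24
[463.0, 64.5, 120.0] dp [-0.15  0.12  2.81] tw [-0.23 -0.22 -0.02]
```

View pics/a3.png

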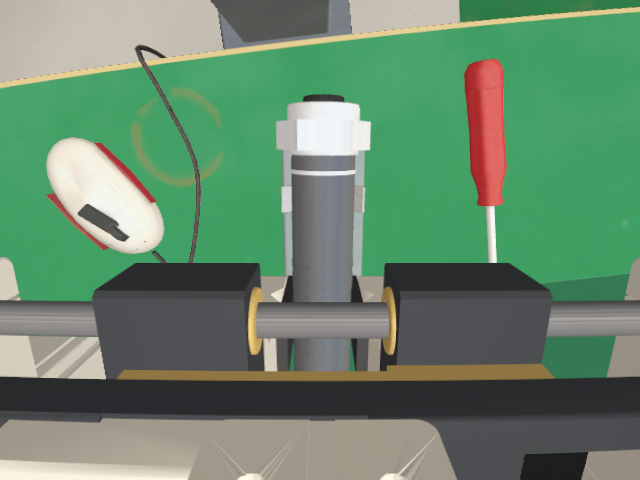

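View pics/b3.png

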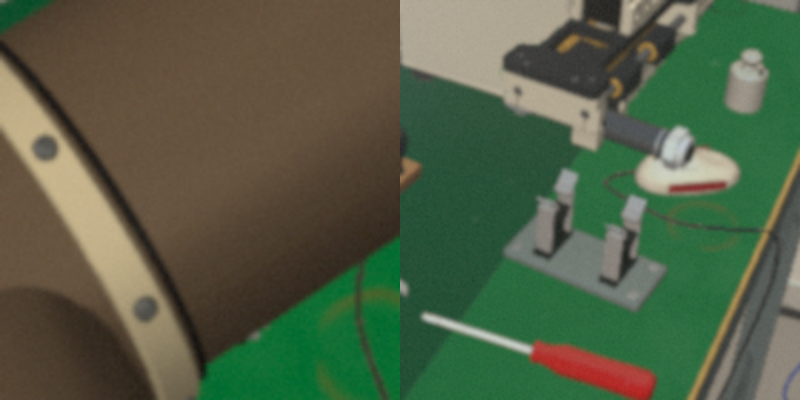

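The torch sits symmetrically over the plate. Its axis is at column 323.5, the plate edges are at 284/365 and the lips at 281/365. The near cap edge is around row 104. I'll check the lengthwise offset.

```bash
python3 - <<'E'
from m import *
s=load('w3'); W=cloud(s); ax=np.array([np.cos(np.radians(-6.2)),np.sin(np.radians(-6.2))]); pr=np.array([-ax[1],ax[0]]); h=np.array([462.5,64.5])
f=lambda P:np.c_[(P[:,:2]-h)@ax,(P[:,:2]-h)@pr].round(1)
Z=W[...,2]; X=np.where(Z>140,1,0)
m=np.zeros((480,640),bool); m[85:255,265:385]=1; m&=(Z>140)&(Z<190); P=W[m]; a=f(P); print('torch near end along',np.percentile(a[:,0],[0.2,1,5]),'lat med',np.median(a[:,1]))
print('end/collar inner px',f(px(s,[(323.5,104),(323.5,97),(323.5,152),(300,220),(348,220)],160.5)))
print('lips',f(px(s,[(281,198),(365,198)],78)), 'plate edges',f(px(s,[(284,240),(365.5,240)],10)))
s=load('w2'); print('w2 inner',px(s,[(323.5,143)],28),px(s,[(323.5,104)],28)); s=load('w3'); print('w3 collar px top z',f(px(s,[(323.5,152)],172.5)))
E
```

```text
torch near end along [-83.3 -82.5 -79.3] lat med 0.5
end/collar inner px [[-80.8   0.9]
 [-83.2   0.9]
 [-63.8   1. ]
 [-38.   -8.1]
 [-38.   10.5]]
lips [[-34.6 -24.5]
 [-34.6  25.8]] plate edges [[  9.1 -30.5]
 [  9.   34.6]]
w2 inner [[454.95964932 321.10593537  28.        ]] [[423.59811113 321.08183344  28.        ]]
w3 collar px top z [[-64.1   1. ]]
```

arm_command(dp=[[0,0,2],[0,0,4.5],[0,0,6.5],[0,0,7.6],[0,0,7.6],[0,0,7.6]], twist=[[-0.2,-0.2,0],[-0.2,-0.2,0],[-0.2,-0.2,0],[-0.2,-0.2,0],[-0.2,-0.2,0],[-0.2,-0.2,0]])

```text
clock: 8.35
ee_pos: [461.9, 63.8, 73.2]
eef_rot: [0.169, 3.136, 0.0]
wrist_force: [0.1, 0.3, -1.5]
gripper_width: 23.0
gripper_force: 55.0
```

```bash
python3 go.py 83.8 462 63.6 62 462 63.6 43; python3 - <<'E'
from m import *
s=snap('wrist','w4'); t=snap('scene','scene4')
cv2.imwrite('pics/c4.png',np.hstack([cv2.resize(s['color'][80:280,220:430],(400,400)),cv2.resize(t['color'][140:260,310:430],(400,400),interpolation=2)]))
E
```

```text
pose [461.9  63.8  73.2] [0.107 0.994 0.   ] [ 0.001  0.    -1.   ] F [ 0.1  0.3 -1.5] t 8.35 j6 -2.24
[462.0, 63.6, 62.0] dp [-0.01 -0.02  1.12] tw [0.02 0.06 0.04]
[462.0, 63.6, 43.0] dp [-0.01 -0.02  3.02] tw [0.02 0.06 0.04]
```

View pics/c4.png

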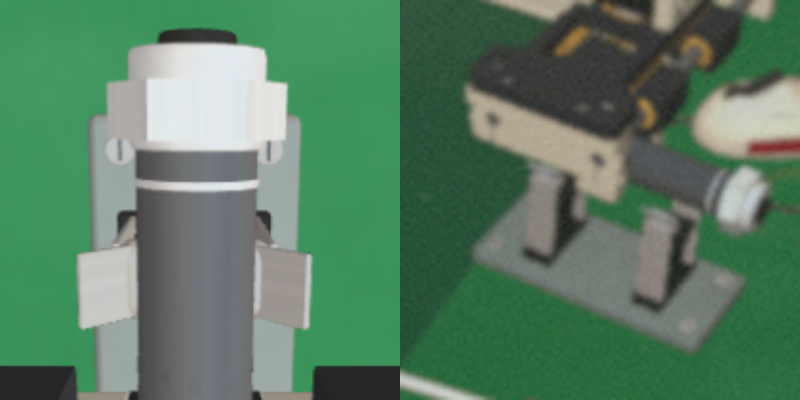

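Both views show the torch sitting between the flared lips. In the crop its axis is at column 197 and the lip midpoint at 194, so it is under 1 mm off. Now pressing in steps.

arm_command(dp=[[0,-0.05,0.5],[0,-0.05,1.0],[0,-0.05,1.3],[0,-0.05,1.6],[0,-0.05,1.6]], twist=[[0,0,0],[0,0,0],[0,0,0],[0,0,0],[0,0,0]])

```text
clock: 9.07
ee_pos: [463.3, 63.6, 57.7]
eef_rot: [0.167, 3.133, 0.002]
wrist_force: [0.6, -0.1, 6.2]
gripper_width: 22.8
gripper_force: 55.0
```

arm_command(dp=[[0,0,0.2],[0,0,0.4],[0,0,0.4]], twist=[[0,0,0],[0,0,0],[0,0,0]])

```text
clock: 9.45
ee_pos: [463.3, 63.6, 53.5]
eef_rot: [0.168, 3.133, 0.002]
wrist_force: [2.0, -0.4, 5.8]
gripper_width: 22.7
gripper_force: 55.0
```

arm_command(dp=[[0,0,0.2],[0,0,0.4],[0,0,0.4]], twist=[[0,0,0],[0,0,0],[0,0,0]])

```text
clock: 9.82
ee_pos: [462.5, 63.4, 48.9]
eef_rot: [0.169, 3.135, 0.001]
wrist_force: [4.7, -1.1, 1.4]
gripper_width: 22.9
gripper_force: 55.0
```

arm_command(dp=[[0,0,0.2],[0,0,0.4],[0,0,0.4]], twist=[[0,0,0],[0,0,0],[0,0,0]])

```text
clock: 10.2
ee_pos: [460.8, 62.8, 43.9]
eef_rot: [-0.17, -3.136, 0.001]
wrist_force: [1.5, 1.9, -5.9]
gripper_width: 23.0
gripper_force: 55.0
```

```bash
python3 -c "
from h import *
o=get_obs();print(o['torque'],o['wrist_force'])"; python3 go.py 83.8 462 63.6 43;python3 - <<'E'
from m import *
s=snap('wrist','w5'); t=snap('scene','scene5'); W=cloud(s); Z=W[...,2]
m=np.zeros((480,640),bool); m[80:270,250:400]=1; m&=(Z>52)
for u in (322,323,324): print([ (r,W[r,u].round(1).tolist()) for r in range(90,265,15)])
cv2.imwrite('pics/c5.png',np.hstack([cv2.resize(s['color'][80:280,220:430],(400,400)),cv2.resize(t['color'][140:260,310:430],(400,400),interpolation=2)]))
E
```

```text
[ 0.64909431 -1.01168682  0.03171421] [ 1.5444704   1.93648795 -5.90847552]
pose [460.8  62.8  43.9] [ 0.108  0.994 -0.001] [-0.001 -0.    -1.   ] F [ 1.5  1.9 -5.9] t 10.2 j6 -2.24
[462.0, 63.6, 43.0] dp [-0.11  0.09  0.09] tw [-0.03 -0.05  0.  ]
[(90, [370.2, 74.0, 1.1]), (105, [383.0, 72.6, 70.0]), (120, [387.7, 72.1, 70.6]), (135, [392.5, 71.6, 71.1]), (150, [397.4, 71.1, 68.2]), (165, [402.4, 70.5, 67.8]), (180, [407.7, 69.9, 66.1]), (195, [412.7, 69.4, 67.8]), (210, [417.8, 68.8, 68.5]), (225, [423.5, 68.2, 67.1]), (240, [429.0, 67.6, 67.2]), (255, [434.6, 67.0, 67.5])]
[(90, [370.3, 74.5, 1.4]), (105, [383.0, 73.0, 69.3]), (120, [387.8, 72.4, 70.7]), (135, [392.5, 71.9, 71.3]), (150, [397.4, 71.4, 68.8]), (165, [402.5, 70.9, 67.3]), (180, [407.6, 70.3, 66.7]), (195, [412.8, 69.7, 67.3]), (210, [417.9, 69.2, 68.5]), (225, [423.4, 68.6, 68.0]), (240, [428.8, 68.0, 68.3]), (255, [434.3, 67.4, 68.6])]
[(90, [370.1, 75.0, -0.1]), (105, [382.9, 73.3, 68.4]), (120, [387.8, 72.8, 70.0]), (135, [392.5, 72.3, 70.6]), (150, [397.3, 71.7, 71.8]), (165, [402.5, 71.2, 67.9]), (180, [407.5, 70.7, 67.9]), (195, [412.8, 70.1, 67.3]), (210, [418.2, 69.5, 66.8]), (225, [423.4, 69.0, 67.8]), (240, [429.0, 68.4, 67.5]), (255, [434.8, 67.7, 67.0])]
```

View pics/c5.png

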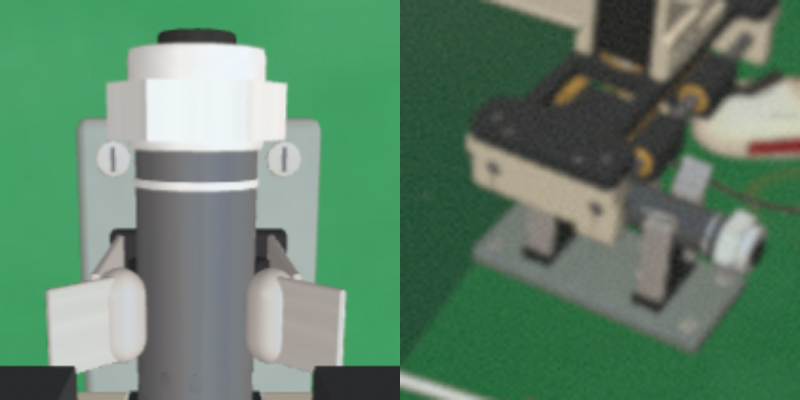

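The jaws have closed over the barrel and are pulling it down (force now downward, barrel top about 67.5 mm). I'll ease down the last millimetre and recentre 1 mm.

arm_command(dp=[[-0.05,0.03,0.05],[-0.1,0.05,0.1],[-0.1,0.05,0.15],[-0.1,0.05,0.15]], twist=[[0,0,0],[0,0,0],[0,0,0],[0,0,0]])

```text
clock: 10.8
ee_pos: [461.8, 63.1, 42.9]
eef_rot: [-0.17, -3.136, 0.001]
wrist_force: [-3.9, 3.5, -1.9]
gripper_width: 22.8
gripper_force: 55.0
```

arm_command(dp=[[0,0,0.05],[0,0,0.1],[0,0,0.1]], twist=[[0,0,0],[0,0,0],[0,0,0]])

```text
clock: 11.18
ee_pos: [462.4, 63.4, 42.4]
eef_rot: [0.169, 3.137, -0.0]
wrist_force: [-4.7, 3.8, 3.2]
gripper_width: 22.5
gripper_force: 55.0
```

arm_command(dp=[[0,0,0],[0,0,0],[0,0,0],[0,0,0],[0,0,0],[0,0,0]], twist=[[0,0,0],[0,0,0],[0,0,0],[0,0,0],[0,0,0],[0,0,0]], grip=-0.2)

```text
clock: 11.92
ee_pos: [462.4, 63.3, 42.0]
eef_rot: [0.169, 3.137, -0.0]
wrist_force: [0.1, 1.0, -0.5]
gripper_width: 52.8
gripper_force: 0.0
```

arm_command(dp=[[0,0,-1],[0,0,-3],[0,0,-6],[0,0,-10],[0,0,-14],[0,0,-16],[0,0,-16]], twist=[[0,0,0],[0,0,0],[0,0,0],[0,0,0],[0,0,0],[0,0,0],[0,0,0]])

```text
clock: 12.8
ee_pos: [463.1, 63.7, 204.3]
eef_rot: [0.169, 3.133, 0.003]
wrist_force: [-0.2, 0.7, -0.9]
gripper_width: 52.4
gripper_force: 0.0
```

```bash
python3 - <<'E'
from m import *
s=snap('wrist','w6'); t=snap('scene','scene6'); W=cloud(s); Z=W[...,2]
ax=np.array([np.cos(np.radians(-6.2)),np.sin(np.radians(-6.2))]); pr=np.array([-ax[1],ax[0]]); h=np.array([462.5,64.5])
for n,q in(('w',s),('s',t)):
    W=cloud(q).reshape(-1,3); W=W[~np.isnan(W[:,0])]; a=np.c_[(W[:,:2]-h)@ax,(W[:,:2]-h)@pr,W[:,2]]
    for lo,hi in((-58,-46),(-20,-5),(5,20),(46,58)):
        b=a[(a[:,0]>lo)&(a[:,0]<hi)&(abs(a[:,1])<5)&(a[:,2]>40)&(a[:,2]<100)]; print(n,lo,len(b),np.percentile(b[:,2],[50,90]).round(1) if len(b) else '')
    e=a[(abs(a[:,1])<14)&(a[:,2]>45)&(a[:,2]<75)&(abs(a[:,0])<110)]; print('ends',np.percentile(e[:,0],[0.3,99.7]))
cv2.imwrite('pics/c6.png',np.hstack([cv2.resize(s['color'][100:310,220:430],(400,400)),cv2.resize(t['color'][140:260,310:430],(400,400),interpolation=2)]))
E
```

```text
w -58 205 [65.7 66.6]
w -20 244 [65.6 66.6]
w 5 215 [65.8 66.6]
w 46 165 [65.8 67. ]
ends [-81.86004458  65.52483727]
s -58 28 [67.4 68.5]
s -20 30 [67.5 69.3]
s 5 32 [67.2 68.4]
s 46 27 [66.9 68.3]
ends [-84.0854038   82.99274274]
```

View pics/c6.png

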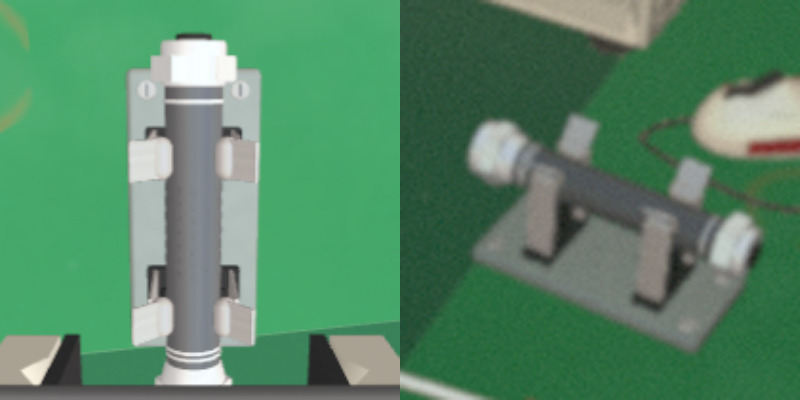

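The torch lies level in both clips: its top is at about 67 mm along the whole barrel, and its ends are at -84/+83 mm from the holder centre. It is centred, and the gripper is clear of it.

```bash
python3 -c "
from station import *
print(job_done())"
```

```text
the job is handed in; nothing more can be done
None
```

The torch is pressed home in both clips, level and centred to within about 1 mm. The gripper has let go and is clear, and I handed the job in at about 13 s on the robot's clock.

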